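# Unscrew the air tank's drain plug

## Task

The little air tank that feeds the airbrush needs its drain opened. Unscrew the T-handled drain plug from its port on the tank (anticlockwise as you face the port) until its thread lets go, draw it straight out and set it down in the wooden tray. Leave the outlet tap with the single lever next to it as it is.

Things in the scene. Friction and masses are not known exactly. Their poses are not given: they have to be found in the camera images.
- plug: Brass T-handled plug, 0.18 kg, in the port. x axis level, -x points out. Origin: axis at rear face of collar (36 dia, 5 thick, on the block when tight). Outward: stem 14 dia; centre of T bar at x=-46 mm; bar along z (upright when tight), 110 long, 12 wide, 10 thick (x), 36 mm clear behind it. Inward: shank 18 dia, 36 long, two pins. About 1 mm play; stays where left; a few N turn it.
- port_mouth (a point): Centre of the port's mouth, on the face of a square aluminium block (56 x 56, 40 mm deep) 85 mm above the bench, grey tank behind (top 150 mm, handle 181 mm). -x points out, z up. The plug loosens turning right-handed about -x (bar's top goes to +y), backs out 2 mm, lets go at about 60 degrees, stops at about 80; turned about 72 it slides out along -x, clear after 40 mm.
- tray: Open, fixed wooden tray on the bench: outside 220 mm (its x) by 180 mm (its y), 35 mm high, walls and floor 5 mm. Origin: centre of its underside.
- tap (a joint): Outlet tap in the other, like block, 150 mm beside the plug's (left or right) and facing the same way: one flat steel lever, up from its axis to 46 mm, 16 mm wide, standing 29 mm out from the block. Angle in rad, 0 at the start (lever upright), positive anticlockwise facing it. Leave it.
Not all that is in view belongs to the job. What is meant by the plug is not pink, and is the smaller of those in its own colour.

How it is judged (in metres and radians):
On the way, in this order (a step that is already met when the one before it is completed fails the run):
1. The plug has been turned until its thread lets go (more than 52 degrees), still in the port (angle between the z axis of plug and the z axis of port_mouth, either way round above 0.9 rad and x of plug in the frame of port_mouth above -0.025 m), for 0.05 s.
2. The plug has been drawn clear of the port (collar more than 40 mm out) (x of plug in the frame of port_mouth below -0.04 m), for 0.1 s.
3. The plug is lowered into the tray in the fingers (origin lower than 100 mm, over the tray) (x of plug in the frame of tray between -0.1 and 0.1 m and y of plug in the frame of tray between -0.08 and 0.08 m and height (world z) of plug below 0.1 m and contact force between the fingers and plug above 0.3 N), for 0.05 s.
At the end, for the whole second after the job is handed in: The plug lies at rest in the tray: its origin within the tray's inside (100 mm and 80 mm of the centre along the tray's x and y) and lower than 50 mm above the table (x of plug in the frame of tray between -0.1 and 0.1 m and y of plug in the frame of tray between -0.08 and 0.08 m and height (world z) of plug below 0.05 m and linear speed of plug below 0.02 m/s); the robot touches nothing.
It fails at once if The outlet tap is turned more than 0.35 rad (value of joint tap above 0.35 rad or value of joint tap below -0.35 rad).
It also fails if it takes over 48 s, if anything falls off the work surface, if the arm or the gripper's body presses on something with over 40 N, if the wrist force passes 120 N, or if a joint passes its speed limit or range.

## Robot

A 6-joint arm with a two-finger parallel gripper is mounted at the origin on the work surface. World frame = base frame: x ahead of the robot, y to its left, z up, the work surface at z = 0. Lengths are in m, angles in degrees, forces in N, time in s.
With the tool pointing down it reaches from about 0.25 to 0.725 m from the base axis. Payload 9.7 kg.
Tool frame: the origin (TCP) lies midway between the tips of the shut fingers; the grasp point (between the pads) lies bot.hold_point_z behind it (bot.hold_point_z is the distance from the TCP to the grasp point, in m); z points along the fingers, y is the line along which they close (so a half turn about z gives the same grasp; the last joint's range is limited). The gripper opens to 85 mm and grips with 20 to 120 N. Pads are 22 mm wide; open, the fingers measure 114 mm over their backs; the gripper's body (76 mm by 85 mm) begins 54 mm behind the grasp point. The pads swing forward as they close: fully open they stand 13 mm farther back than shut.
Start: joints at [-74.485, 4.979, 10.078, 95.1, 0, 90], TCP at [0.147, -0.53, 0.231] pointing down, gripper open.
Joint ranges: [-179.16, 179.16], [-48.56, 103.87], [-65.8, 70.77], [-126.05, 130.52], [-82.76, 87.17], [-180, 180]. Speed limits (degrees/s): [127.2, 127.2, 147.25, 180, 180, 180].

## Interface

Orientations are given as [roll, pitch, yaw] about the fixed x, y, z axes, in that order (R = Rz(yaw) Ry(pitch) Rx(roll)).
In Python, from workcell import bot, camera, camera_model, ticket gives the robot as it stands.
- The arm moves only by the tool send_rows, never from a script. Its argument "targets" is text: rows parted by semicolons, each of 5 numbers parted by spaces: the shift along the tool's x, y, z in mm, then the turn about the tool's z in degrees, then the closure in counts, from 0 (fully open) to 255 (shut). A call has 1 to 20 rows; each row is the pose to reach, as a shift and turn from the pose commanded when the call began, along the tool's axes at that moment; what a row does not reach only later rows make up. A row lasts 1/8 s, in which the tool goes at most 62.5 mm and 10.7 degrees, less where a joint would pass 70% of its speed; a pose out of reach is approached as far as the arm can. A call with a gripper value outside its range is refused whole. The fingers move at their own pace and stop on an object; "newtons" is the grip in N (left out, the last holds). Time passes only in rows, so rows that repeat a pose let the fingers close. It gives the time, the measured TCP pose, the force, the opening and the grip force at its end, in the units of the state.
- bot.get_obs(): the state, without advancing time (a new reading comes with each control period).
- camera(name): name is "scene" or "top" or "wrist"; returns the picture (384x512x3 uint8, blue, green, red); there is no depth.
- camera_model(name): a dict with "K" (3x3 intrinsics, pixels), "pose" (4x4, takes a point from camera to world coordinates); the wrist camera has in their place "T_tool_cam" (4x4, takes a point from camera to tool coordinates, whose origin is the TCP and whose axes are the flange's). Camera axes: x right, y down, z forward; pixel columns grow to the right and rows downward; lengths in m; the calibration is good to about 2 mm. A picture is of the moment at which its call begins: read the wrist's pose just before it. camera_model takes no time and is no camera call.
- ticket.job_done(): hands the job in; it is judged then, once.
The state is a dict: "time": time; "q": joint angles; "qd": joint speeds; "joint_efforts": joint torques, N m; "ee_pos": TCP position; "tcp_rot": TCP orientation; "wrist_force": force on the tool from outside, world axes, zero at the start; "torque": the same for the moment, N m; "opening": finger opening in m; "grasp_force": force on a finger pad.
Only numpy, scipy, OpenCV 4.12 (cv2) and the standard library are available. Lean on these libraries where they do the work, as an engineer would, in place of code of your own. Each camera call takes 0.05 s, during which the arm holds its last target. There are 200 camera calls.

## Working session

There is one attempt and no reset: what is moved stays moved. The work goes in short steps, Python scripts to look and compute and a tool call to move; the robot and the scene stay as the last step left them, time stands still between calls to the robot, and variables do not carry over. Pictures are saved under pics/ and viewed, at most 10 in all, crops included, and the job is handed in when it is done.

Besides the shell and the picture viewer there is one more tool, called after ">>>" by a JSON object that holds its "op" and its "data", one argument or row to a line. send_rows: Moves the arm, as the interface text tells. Its arguments: {"type":"object","properties":{"targets":{"type":"string"},"newtons":{"type":"number"}},"required":["targets"]}

```bash
ls; mkdir -p pics
python3 - <<'E'
from workcell import bot,camera,camera_model
import cv2,numpy as np
np.set_printoptions(precision=4,suppress=True)
print(bot.get_obs(),bot.hold_point_z)
for n in("scene","top"):
    cv2.imwrite(f"pics/{n}1.png",cv2.resize(camera(n),(800,600),interpolation=cv2.INTER_CUBIC)); m=camera_model(n);print(m["K"],m["pose"])
print(camera_model("wrist"))
E
```

```text
pics
{'time': 0.0, 'q': array([-74.4849,   5.0112,  10.0321,  95.1004,   0.0003,  89.9996]), 'qd': array([ 0.0376, -0.0047,  0.0073, -0.0282, -0.0563, -0.0035]), 'joint_efforts': array([  0.0021, -52.0385,  46.4806,   0.0163,   0.0002,   0.    ]), 'ee_pos': array([ 0.1471, -0.5297,  0.2306]), 'tcp_rot': array([-179.9205,   -0.0003,   15.5155]), 'wrist_force': array([ 0.1457,  0.3366, -0.0676]), 'torque': array([ 0.0431,  0.0349, -0.0263]), 'grasp_force': 0.0, 'opening': 0.08522396126141604} 0.0187
[[472.0309   0.     250.1466]
 [  0.     472.0309 185.0494]
 [  0.       0.       1.    ]] [[-0.4095  0.5663 -0.7153  1.3407]
 [ 0.9123  0.2538 -0.3213  0.5241]
 [-0.0004 -0.7842 -0.6206  0.8923]
 [ 0.      0.      0.      1.    ]]
[[471.5917   0.     257.1112]
 [  0.     471.5917 191.9524]
 [  0.       0.       1.    ]] [[-0.0113 -0.9963  0.0855  0.286 ]
 [-0.9999  0.0123  0.0106  0.1185]
 [-0.0116 -0.0854 -0.9963  1.7158]
 [ 0.      0.      0.      1.    ]]
{'K': array([[337.3417,   0.    , 255.0246],
       [  0.    , 337.3417, 195.582 ],
       [  0.    ,   0.    ,   1.    ]]), 'T_tool_cam': array([[ 0.0009, -0.9558, -0.2942,  0.0764],
       [ 1.    ,  0.0009,  0.0001, -0.0006],
       [ 0.0002, -0.2942,  0.9558, -0.143 ],
       [ 0.    ,  0.    ,  0.    ,  1.    ]])}
```

View pics/scene1.png

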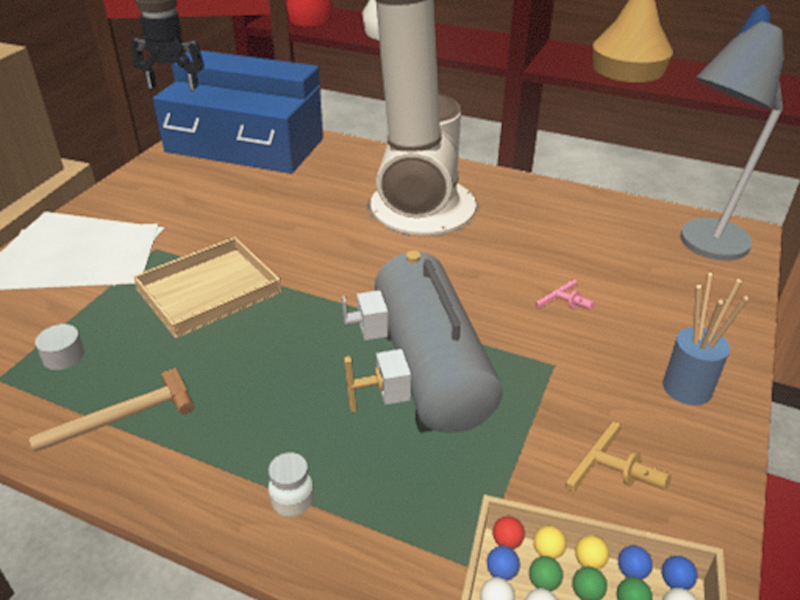

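View pics/top1.png

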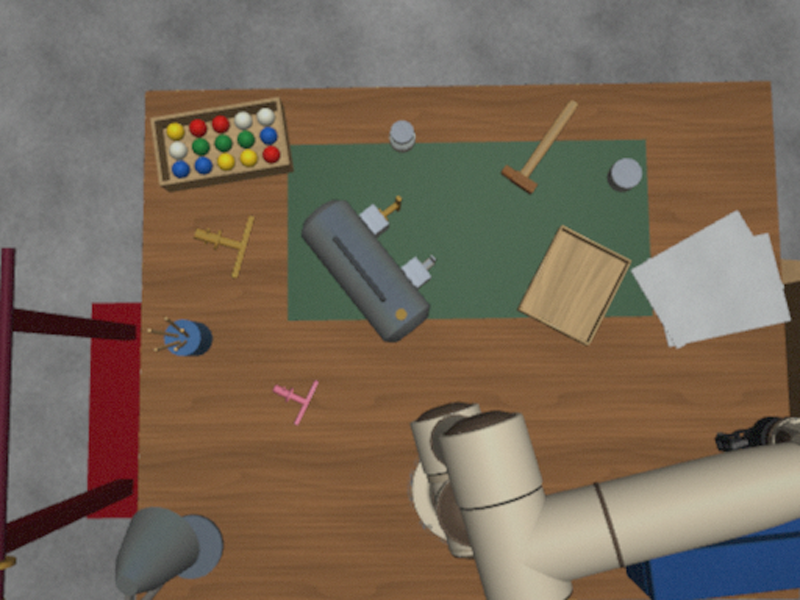

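The plug is the upright brass T on the tank (scene about 350,383; top about 398,202), with the tap beside it towards the robot. The tray's top corners in the top view are (563,227), (631,262), (588,344) and (519,310). I'll take one enlarged crop to refine this.

Run:
```python
import cv2,numpy as np
s=cv2.imread("pics/scene1.png");t=cv2.imread("pics/top1.png")
a=cv2.resize(s[280:430,325:425],(400,600),interpolation=cv2.INTER_CUBIC)
b=cv2.resize(t[170:320,345:445],(400,600),interpolation=cv2.INTER_CUBIC)
cv2.imwrite("pics/c1.png",np.hstack([a,b]))
```

```text
(no output)
```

View pics/c1.png

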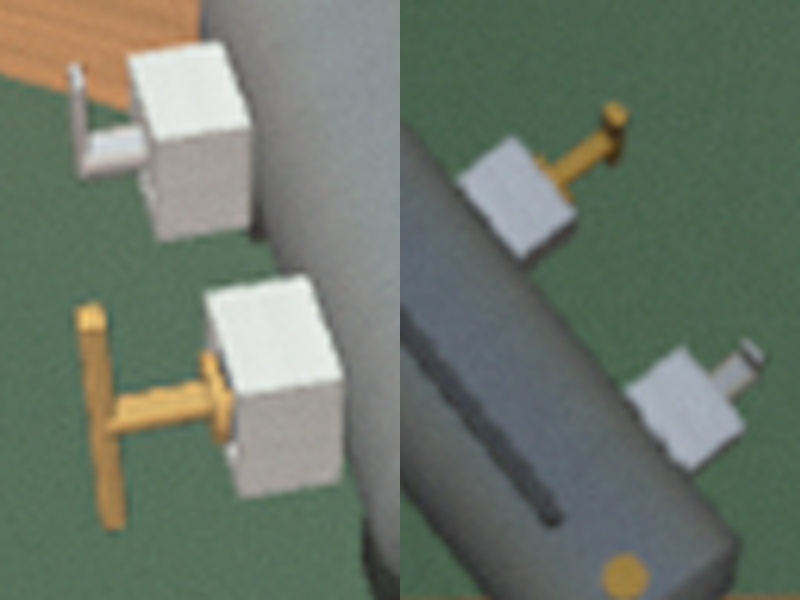

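The crop shows the bar top at (93,318) in the scene half and (213,110) in the top half. The front corners of the plug block's top are at (115,137) and (177,212), and those of the tap block at (285,347) and (345,428).

```bash
cat > h.py <<'E'
import numpy as np
from workcell import bot,camera,camera_model
np.set_printoptions(precision=4,suppress=True)
def ray(n,uv):
    m=camera_model(n);d=np.linalg.solve(m["K"],[*uv,1]);P=m["pose"];return P[:3,3],P[:3,:3]@d
def at_z(n,uv,z):
    o,d=ray(n,uv);return o+d*(z-o[2])/d[2]
f=lambda p:(np.array(p)+.5)/1.5625-.5
def tri(a,b):
    o1,d1=ray("scene",a);o2,d2=ray("top",b)
    s=np.linalg.lstsq(np.c_[d1,-d2],o2-o1,rcond=None)[0];p,q=o1+d1*s[0],o2+d2*s[1];return (p+q)/2,np.linalg.norm(p-q)
E
python3 - <<'E'
from h import *
cs=lambda x,y:f((325+x/4,280+y/4)); ct=lambda x,y:f((345+x/4,170+y/4))
print("bartop",tri(cs(93,318),ct(213,110)),at_z("top",ct(213,110),.14),at_z("scene",cs(93,318),.14),"bot",at_z("scene",cs(114,527),.03),"jn",at_z("scene",cs(104,415),.085))
B=[at_z("top",ct(*p),.113) for p in [(115,137),(177,212),(123,260),(57,180),(285,347),(345,428),(287,470),(225,390)]]
B=np.array(B);print(B)
m1=(B[0]+B[1])/2;m2=(B[4]+B[5])/2;y=(m2-m1);print("mouth",m1,m2,np.linalg.norm(y),np.degrees(np.arctan2(y[1],y[0])))
T=np.array([at_z("top",f(p),.035) for p in [(563,227),(631,262),(588,344),(519,310)]]);print(T,T.mean(0),np.linalg.norm(np.diff(T,axis=0),axis=1))
e=T[2]-T[1];print(np.degrees(np.arctan2(e[1],e[0])))
E
```

```text
bartop (array([0.6461, 0.1417, 0.1349]), np.float64(0.0015431428231411648)) [0.6453 0.1409 0.14  ] [0.6505 0.145  0.14  ] bot [0.6509 0.1498 0.03  ] jn [0.6457 0.145  0.085 ]
[[0.6371 0.1956 0.113 ]
 [0.5947 0.1618 0.113 ]
 [0.5683 0.1917 0.113 ]
 [0.6134 0.2278 0.113 ]
 [0.5189 0.1033 0.113 ]
 [0.4737 0.071  0.113 ]
 [0.4511 0.103  0.113 ]
 [0.4955 0.1364 0.113 ]]
mouth [0.6159 0.1787 0.113 ] [0.4963 0.0871 0.113 ] 0.15057633235953774 -142.56021439040032
[[ 0.5949 -0.2363  0.035 ]
 [ 0.5117 -0.3893  0.035 ]
 [ 0.3252 -0.2849  0.035 ]
 [ 0.4045 -0.1304  0.035 ]] [ 0.4591 -0.2602  0.035 ] [0.1742 0.2137 0.1737]
150.7500265486532
```

```bash
cat >> h.py <<'E'
from scipy.spatial.transform import Rotation as Ro
m=np.array([.6159,.1787,.085]);yp=np.array([-.794,-.608,0]);out=np.array([.608,-.794,0])
def go(p,yaw=None):
    o=bot.get_obs();R=Ro.from_euler("xyz",o["tcp_rot"],degrees=True).as_matrix()
    print("pos",o["ee_pos"],o["tcp_rot"],"shift mm",R.T@(np.array(p)-o["ee_pos"])*1e3,"turn",None if yaw is None else o["tcp_rot"][2]-yaw)
E
python3 - <<'E'
from h import *
go([*(m+.046*out-.04*yp)[:2],.21],-52.56)
E
```

```text
pos [ 0.147  -0.5298  0.2307] [-179.9332    0.001    15.5134] shift mm [ 695.5502 -529.4854   21.2801] turn 68.0734253764584
```

>>> {"op": "send_rows", "data": {
  "targets": "50 -38 0 4 255;100 -76 0 10 255;150 -114 0 15 255;200 -152 0 20 255;250 -190 0 25 255;300 -228 0 30 255;350 -266 0 35 255;400 -304 0 40 255;450 -342 0 45 255;500 -380 0 50 255;550 -418 0 55 255;600 -456 0 60 255;650 -494 10 65 255;695 -529 20 68 255;695 -529 20 68 255;695 -529 20 68 255;695 -529 20 68 255"
}}

```text
time: 2.22
ee_pos: [0.2905, -0.2983, 0.223]
tcp_rot: [-177.0, 0.1, -47.8]
wrist_force: [0.7, 0.7, 0.5]
opening: 0.0002
grasp_force: 0.0
```

Run:
```python
from h import *
import cv2
o=bot.get_obs();print(o)
cv2.imwrite("pics/w1.png",cv2.resize(camera("wrist"),(800,600),interpolation=cv2.INTER_CUBIC))
```

```text
{'time': 2.225, 'q': array([-47.8362, -13.2527,  -8.0486,  95.3316,   3.027 , 179.9447]), 'qd': array([ -6.5474, -11.8948, -10.7536,   0.5548,  -3.5808,   0.0304]), 'joint_efforts': array([  0.346 , -30.1371,  47.221 ,  -0.0045,   0.1469,   0.0004]), 'ee_pos': array([ 0.2905, -0.2983,  0.223 ]), 'tcp_rot': array([-176.9728,    0.1246,  -47.781 ]), 'wrist_force': array([0.6519, 0.7233, 0.5288]), 'torque': array([-0.0083,  0.0412, -0.0062]), 'grasp_force': 0.0, 'opening': 0.00023448259328930207}
```

View pics/w1.png

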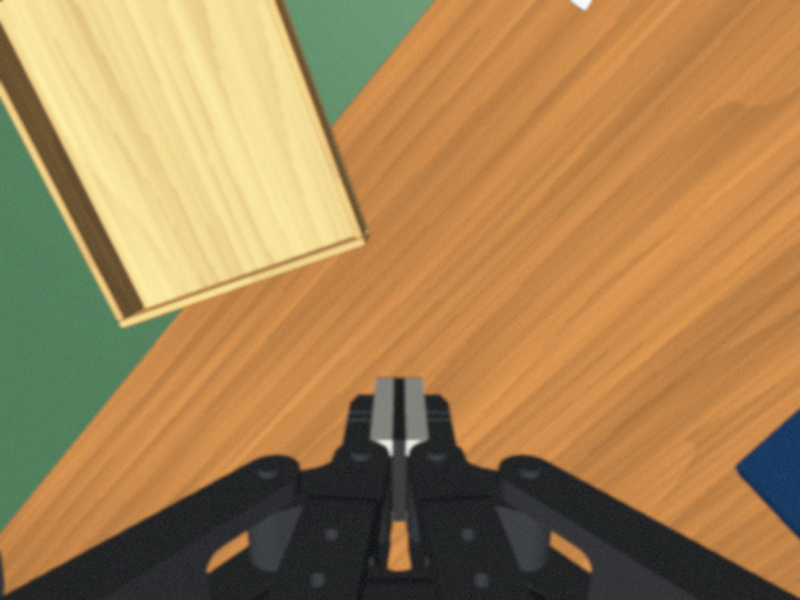

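Joint 6 reached its 180° limit, because yaw = j1 − j6 + 180. I'll unwind it the other way so that it ends near −114°, which also suits the tray yaw. The picture shows the near end of the tray, with corners at (123,325) and (365,238), and the shut fingers.

>>> {"op": "send_rows", "data": {
  "targets": "0 0 0 -10 255;0 0 0 -20 255;0 0 0 -30 255;0 0 0 -40 255;0 0 0 -50 255;0 0 0 -60 255;0 0 0 -70 255;0 0 0 -80 255;0 0 0 -90 255;0 0 0 -100 255;0 0 0 -110 255;0 0 0 -120 255;0 0 0 -130 255;0 0 0 -140 255;0 0 0 -150 255;0 0 0 -160 255;0 0 0 -170 255"
}}

```text
time: 4.4
ee_pos: [0.292, -0.2978, 0.2231]
tcp_rot: [177.0, -0.6, 122.7]
wrist_force: [0.3, -0.5, -0.3]
opening: -0.0
grasp_force: 0.0
```

Run:
```python
from h import *
print(bot.get_obs()["q"])
go([*(m+.046*out-.04*yp)[:2],.21],-52.56)
```

```text
[-47.6734 -13.1652  -7.9658  95.3238   3.0765   9.6121]
pos [ 0.292  -0.2978  0.2231] [176.9874  -0.6362 122.7279] shift mm [183.0235 572.218   45.3059] turn 175.28794522273273
```

>>> {"op": "send_rows", "data": {
  "targets": "10 32 2 -10 255;20 64 5 -20 255;30 95 7 -31 255;41 127 10 -41 255;51 159 12 -51 255;61 191 15 -61 255;71 223 17 -72 255;81 254 20 -82 255;91 286 22 -92 255;102 318 25 -102 255;112 350 28 -113 255;122 382 30 -123 255;132 414 33 -133 255;142 446 35 -144 255;153 477 38 -154 255;163 509 40 -165 255;173 541 43 -175 255;183 572 45 -185 255;183 572 45 -185 255;183 572 45 -185 255"
}}

```text
time: 6.9
ee_pos: [0.6779, 0.1634, 0.2099]
tcp_rot: [-177.0, 0.4, -52.8]
wrist_force: [0.2, 0.5, 0.1]
opening: -0.0
grasp_force: 0.0
```

Run:
```python
from h import *
import cv2
o=bot.get_obs();print(o["q"],o["qd"]);go([*(m+.046*out-.04*yp)[:2],.21],-52.56)
cv2.imwrite("pics/w2.png",cv2.resize(camera("wrist"),(800,600),interpolation=cv2.INTER_CUBIC))
```

```text
[  12.8945   23.3258   29.6317   93.7416    1.6117 -114.3022] [-0.8061 -1.2383 -0.5318  0.0611 -0.0393 -0.2394]
pos [0.6779 0.1634 0.2099] [-176.9996    0.4122  -52.7565] shift mm [-3.8159 -0.0899 -0.0952] turn -0.19645828900323892
```

View pics/w2.png

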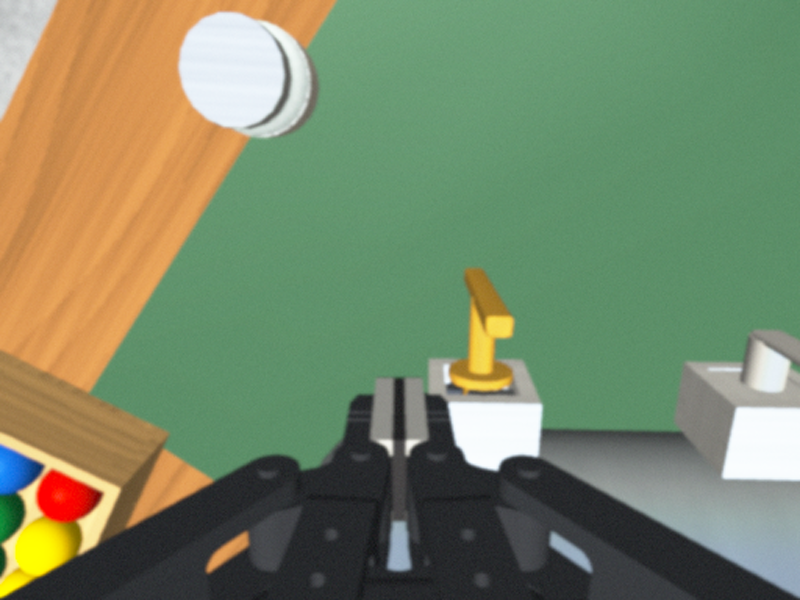

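The wrist view shows the bar's top end at about (499,326), the front edge of the block's top from (446,402) to (541,403), and the tap to the right. Next I'll refine the port pose from these.

```bash
cat >> h.py <<'E'
def wr(uv,z):
    o=bot.get_obs();R=Ro.from_euler("xyz",o["tcp_rot"],degrees=True).as_matrix();c=camera_model("wrist");T=c["T_tool_cam"]
    d=R@T[:3,:3]@np.linalg.solve(c["K"],[*uv,1]);p=o["ee_pos"]+R@T[:3,3];return p+d*(z-p[2])/d[2]
E
python3 - <<'E'
from h import *
b=wr(f((499,326)),.14);a=wr(f((446,402)),.113);c=wr(f((541,403)),.113)
bm=wr(f((481,345)),.092)
print("bar",b,"corners",a,c,"mid",(a+c)/2,np.linalg.norm(c-a),"yaw",np.degrees(np.arctan2(*(c-a)[1::-1])),"bar pred",(a+c)/2+.046*out, m+.046*out)
C=(a+c)/2
bc=m+.046*out
for n,p in[("mid",C),("bar",b)]: print(n,"in port:",(p-m)@yp,(p-m)@out)
E
```

```text
bar [0.6484 0.1398 0.14  ] corners [0.6337 0.1924 0.113 ] [0.5966 0.1632 0.113 ] mid [0.6152 0.1778 0.113 ] 0.04721698919863833 yaw -141.8269664861147 bar pred [0.6432 0.1413 0.113 ] [0.6439 0.1422 0.085 ]
mid in port: 0.001125121071849843 0.0002903631978078062
bar in port: -0.0021479701225896076 0.050588351203475476
```

The measurements agree within 1–2 mm. I'll lower the shut fingers beside the bar and push its top round along an arc.

>>> {"op": "send_rows", "data": {
  "targets": "-4 2 45 0 255;-4 5 90 0 255;-4 5 90 0 255;-4 20 89 0 255;-4 31 88 0 255;-4 37 88 0 255;-4 43 88 0 255;-4 49 90 0 255;-4 55 92 0 255;-4 58 94 0 255;-4 60 95 0 255;-4 63 97 0 255;-4 65 99 0 255;-4 66 101 0 255;-4 68 103 0 255;-4 68 104 0 255;-4 68 104 0 255"
}}

```text
time: 9.07
ee_pos: [0.6258, 0.129, 0.1026]
tcp_rot: [-177.0, 0.4, -52.7]
wrist_force: [-0.5, -0.1, -0.8]
opening: 0.0002
grasp_force: 0.0
```

Run:
```python
from h import *
import cv2
o=bot.get_obs();p=o["ee_pos"]-m;print(p@yp,p@out,p[2],o["wrist_force"],o["tcp_rot"])
w=camera("wrist");s=camera("scene")
cv2.imwrite("pics/w3.png",np.hstack([cv2.resize(w[150:350,180:430],(500,400)),cv2.resize(s[160:300,180:285],(300,400),interpolation=cv2.INTER_CUBIC)]))
```

```text
0.022345106775906273 0.04543502030632706 0.01760187955048892 [-0.4817 -0.0574 -0.7798] [-176.969     0.3934  -52.6895]
```

View pics/w3.png

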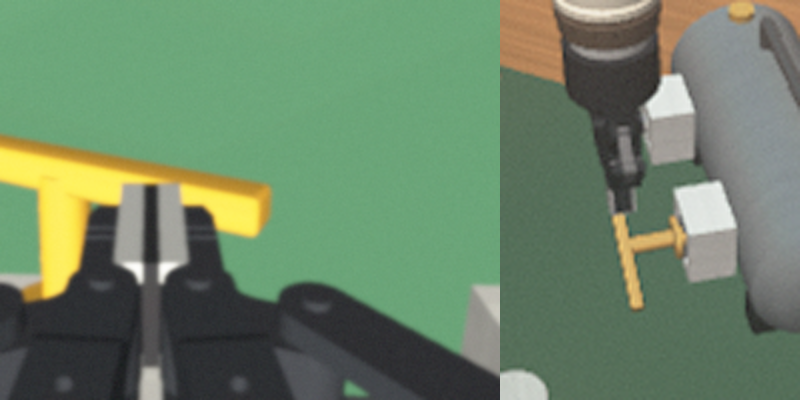

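The bar now lies nearly level: scene ends at about (620,218), partly hidden by the fingers, and (638,303). I'll compute the angle on the bar's plane.

Run:
```python
from h import *
for uv,n in[((222,236.3),"scene"),((228.3,266),"scene")]:
    o,d=ray(n,uv);t=((m+.048*out-o)@out)/(d@out);p=o+t*d-m;print(p@yp,p[2],np.degrees(np.arctan2(p@yp,p[2])))
o=bot.get_obs();R=Ro.from_euler("xyz",o["tcp_rot"],degrees=True).as_matrix();c=camera_model("wrist");T=c["T_tool_cam"]
for uv in[(180+265/2,150+188/2)]:
    d=R@T[:3,:3]@np.linalg.solve(c["K"],[*uv,1]);q=o["ee_pos"]+R@T[:3,3]
    for k in(.041,.051):
        t=((m+k*out-q)@out)/(d@out);p=q+t*d-m;print(k,p@yp,p[2])
go(m+.023*out+[0,0,.11])
```

```text
0.007756625622676733 0.02045704323659732 20.765049613679388
-0.0651995197296744 -0.0039600517627358806 -93.47572900058701
0.041 0.050795000948667846 -0.008549247219393472
0.051 0.04802957594208578 0.012421596865496556
pos [0.6258 0.1291 0.1027] [-176.9632    0.39    -52.6899] shift mm [-23.1103 -27.0978 -90.8268] turn None
```

>>> {"op": "send_rows", "data": {
  "targets": "0 0 -45 0 255;0 0 -91 0 255;-12 -14 -91 0 100;-23 -27 -91 0 0;-23 -27 -91 0 0;-23 -27 -91 0 0;-23 -27 -91 0 0"
}}

```text
time: 10.05
ee_pos: [0.6296, 0.1599, 0.1946]
tcp_rot: [-177.0, 0.4, -52.7]
wrist_force: [-0.2, 0.2, -0.8]
opening: 0.0851
grasp_force: 0.0
```

Run:
```python
from h import *
import cv2
o=bot.get_obs();p=o["ee_pos"]-m;print(p@yp,p@out,p[2],o["opening"],o["tcp_rot"])
w=camera("wrist");s=camera("scene")
cv2.imwrite("pics/w4.png",np.hstack([cv2.resize(w[150:350,180:430],(500,400)),cv2.resize(s[210:290,210:270],(300,400),interpolation=cv2.INTER_CUBIC)]))
```

```text
0.0005709359553275183 0.023281743380597224 0.10955273891414676 0.08506181085050141 [-177.0201    0.4097  -52.7072]
```

View pics/w4.png

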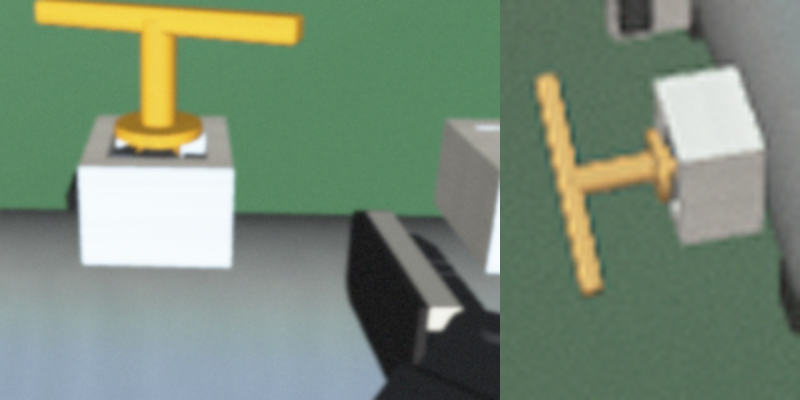

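The plug is intact with its bar nearly level: scene crop ends at (547,78) and (593,290). The stem is centred at crop x≈158. I'll get the angle and the stem's sideways offset.

Run:
```python
from h import *
P=[]
for uv in[(219.4,225.6),(228.6,268)]:
    o,d=ray("scene",uv);t=((m+.048*out-o)@out)/(d@out);p=o+t*d-m;P.append((p@yp,p[2]))
P=np.array(P);e=P[0]-P[1];print(P,P.mean(0),np.hypot(*e),np.degrees(np.arctan2(*e)))
for uv in[(180+158/2,150+75/2),(180+158/2,150+25/2),(180+167/2,150+20/2)]:
    p=wr(uv,.088)-m;print("stem",p@yp,p@out)
o=bot.get_obs();R=Ro.from_euler("xyz",o["tcp_rot"],degrees=True).as_matrix();c=camera_model("wrist");T=c["T_tool_cam"]
# angle by matching bar ends' image slope: project ends of top-front edge
for th in(60,66,72,78,80):
    r=np.radians(th);L=[]
    for s in(1,-1):
        X=m+.048*out+s*.055*(np.sin(r)*yp+np.cos(r)*np.array([0,0,1]))
        q=T[:3,:3].T@(R.T@(X-o["ee_pos"])-T[:3,3]);u=c["K"]@q;u=u[:2]/u[2];L.append((u-[180,150])*2)
    print(th,np.array(L).ravel())
go(m+.023*out+[0,0,-.0187])
```

```text
[[ 0.041   0.0246]
 [-0.0682 -0.0074]] [-0.0136  0.0086] 0.1137650334900114 73.63513976404795
stem -0.0035066913241736802 0.02723429182041639
stem -0.0035299461037138005 0.046798366282219506
stem -0.00015576235601539104 0.04873424854919321
60 [306.7008  37.8407  56.5196   6.3155]
66 [311.8651  34.5554  47.9876   8.5052]
72 [315.1107  31.237   40.3734  10.8933]
78 [316.5126  27.9323  33.7939  13.47  ]
80 [316.5866  26.8411  31.8517  14.3687]
pos [0.6298 0.1598 0.1949] [-176.9846    0.3963  -52.7197] shift mm [  0.4669   6.292  128.4757] turn None
```

The angle is about 73°, so the thread has let go. I'll lower onto the stem and close.

>>> {"op": "send_rows", "data": {
  "targets": "2 1 45 0 0;2 3 90 0 0;2 4 118 0 0;2 4 128 0 0;2 4 128 0 0;2 4 128 0 200;2 4 128 0 255;2 4 128 0 255;2 4 128 0 255;2 4 128 0 255;2 4 128 0 255;2 4 128 0 255",
  "newtons": 40
}}

```text
time: 11.65
ee_pos: [0.6329, 0.1611, 0.0674]
tcp_rot: [-176.9, 0.4, -52.7]
wrist_force: [-0.8, -0.1, 3.4]
opening: 0.0128
grasp_force: 38.9
```

>>> {"op": "send_rows", "data": {
  "targets": "5 0 0 0 255;10 0 0 0 255;15 0 0 0 255;20 0 0 0 255;25 0 0 0 255;30 0 0 0 255;36 0 0 0 255;42 0 0 0 255;50 0 0 0 255;60 0 0 0 255;70 0 0 0 255;70 0 0 0 255"
}}

```text
time: 13.15
ee_pos: [0.6756, 0.1046, 0.0665]
tcp_rot: [-177.0, 0.4, -52.7]
wrist_force: [0.3, 0.4, -1.7]
opening: 0.0123
grasp_force: 39.0
```

Run:
```python
from h import *
import cv2
o=bot.get_obs();print(o["wrist_force"],o["q"]);p=o["ee_pos"]-m;print(p@yp,p@out,p[2])
go([.459,-.260,.14],-119.25)
w=camera("wrist");s=camera("scene")
cv2.imwrite("pics/w5.png",np.hstack([cv2.resize(w,(500,375)),cv2.resize(s[180:305,180:280],(300,375),interpolation=cv2.INTER_CUBIC)]))
```

```text
[ 0.3097  0.3865 -1.7041] [   8.0389   20.6819   10.3209   77.1823    1.8182 -119.1635]
-0.0023331112360802514 0.09518170057385458 -0.018530134581437194
pos [0.6756 0.1046 0.0665] [-176.9689    0.3892  -52.7483] shift mm [158.5521 388.5981 -95.2906] turn 66.50169037240903
```

View pics/w5.png

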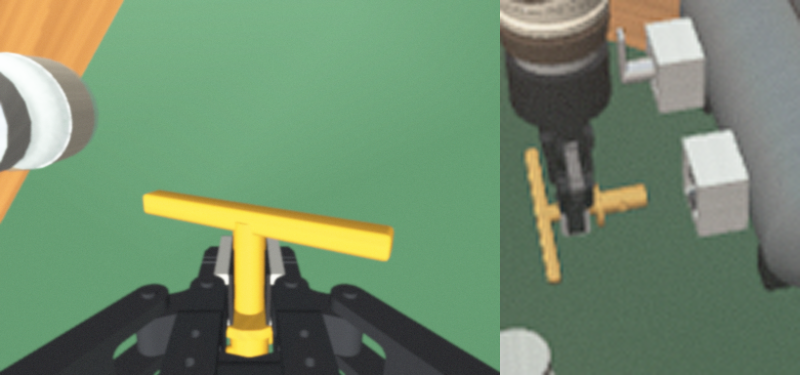

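The plug is out and held firmly. Next I'll lift it and carry it to the tray.

>>> {"op": "send_rows", "data": {
  "targets": "15 0 -45 0 255;40 0 -95 0 255;60 30 -105 6 255;72 65 -105 12 255;82 100 -105 18 255;92 135 -105 24 255;102 170 -105 30 255;112 205 -105 36 255;122 240 -105 42 255;132 275 -105 48 255;142 310 -105 54 255;150 345 -100 60 255;158 375 -95 66 255;158 389 -95 66 255;158 389 -95 66 255;158 389 -95 66 255"
}}

```text
time: 15.25
ee_pos: [0.4589, -0.2586, 0.1402]
tcp_rot: [-179.1, 2.9, -118.6]
wrist_force: [-0.8, -1.3, -1.7]
opening: 0.0126
grasp_force: 39.4
```

Run:
```python
from h import *
import cv2
o=bot.get_obs();print(o["q"]);go([.459,-.260,.02],-119.25)
w=camera("wrist");s=camera("scene")
cv2.imwrite("pics/w6.png",np.hstack([cv2.resize(w,(500,375)),cv2.resize(s[115:240,60:160],(300,375),interpolation=cv2.INTER_CUBIC)]))
```

```text
[-31.016    0.0884  -5.1067  84.0073   2.9844 -92.3964]
pos [ 0.4589 -0.2586  0.1402] [-179.0772    2.9482 -118.5751] shift mm [  7.366    1.1921 119.9794] turn 0.6749458945527635
```

View pics/w6.png

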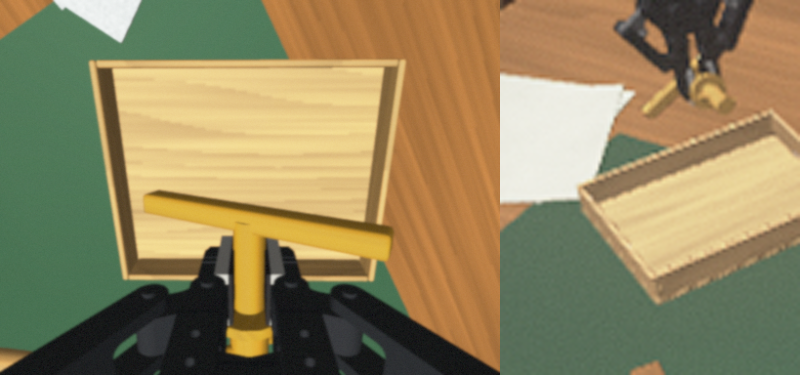

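The plug is held level above the tray. The tray's rim corners are at (92,62), (405,62), (375,280) and (125,280) in the left half, so I'll check the centring from those.

Run:
```python
from h import *
k=512/500
C=np.array([wr(((u+.5)*k-.5,(v+.5)*k-.5),.035) for u,v in[(92,62),(405,62),(375,280),(125,280)]])
print(C,C.mean(0),np.linalg.norm(np.diff(C,axis=0),axis=1))
go([*C.mean(0)[:2],.02],-119.25)
```

```text
[[ 0.5152 -0.3878  0.035 ]
 [ 0.3255 -0.2844  0.035 ]
 [ 0.4077 -0.1283  0.035 ]
 [ 0.6009 -0.2308  0.035 ]] [ 0.4623 -0.2579  0.035 ] [0.216  0.1764 0.2187]
pos [ 0.459  -0.2586  0.1401] [-179.0945    2.9402 -118.5767] shift mm [  3.9325  -0.7149 120.0356] turn 0.6732640363895399
```

>>> {"op": "send_rows", "data": {
  "targets": "12 0 40 0 255;14 0 80 0 255;14 0 105 0 255;14 0 116 0 255;14 0 123 0 255;14 0 123 0 255;14 0 123 0 255"
}}

```text
time: 16.23
ee_pos: [0.457, -0.2672, 0.0174]
tcp_rot: [-179.0, 2.9, -118.7]
wrist_force: [1.0, 0.7, 0.9]
opening: 0.0123
grasp_force: 39.9
```

>>> {"op": "send_rows", "data": {
  "targets": "0 0 0 0 180;0 0 0 0 100;0 0 0 0 0;0 0 0 0 0;0 0 0 0 0;0 0 0 0 0;0 0 -30 0 0;0 0 -70 0 0;0 0 -130 0 0;0 0 -130 0 0;0 0 -130 0 0"
}}

```text
time: 17.6
ee_pos: [0.4513, -0.2717, 0.1458]
tcp_rot: [-179.1, 2.9, -118.7]
wrist_force: [-0.6, 0.9, -0.2]
opening: 0.0855
grasp_force: 0.0
```

Run:
```python
from h import *
import cv2
w=camera("wrist");s=camera("scene")
cv2.imwrite("pics/w7.png",np.hstack([cv2.resize(w,(500,375)),cv2.resize(s[130:255,70:170],(300,375),interpolation=cv2.INTER_CUBIC)]))
```

```text
(no output)
```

View pics/w7.png

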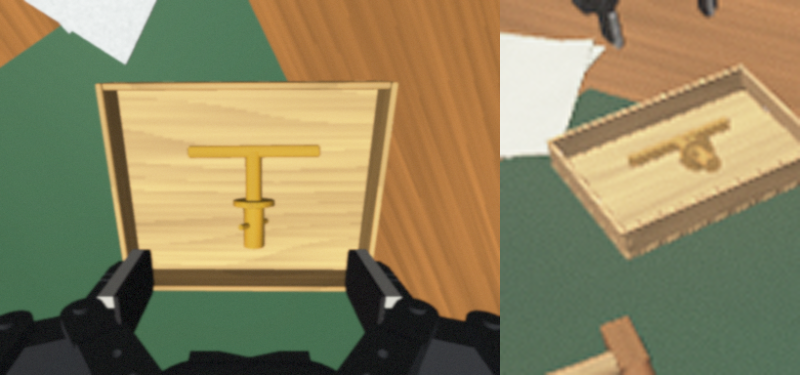

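The plug lies flat in the tray, with its collar at about (254,203) in the left half, and the gripper is clear of everything.

```bash
python3 -c "
from workcell import ticket
print(ticket.job_done())"
```

```text
the job is handed in; nothing more can be done
None
```

The drain plug was unscrewed, drawn straight out and is lying in the wooden tray; I never went near the tap lever, and the job was handed in at about 18 s of the 48 s limit (no verdict was returned).

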